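# Reassemble the brush spindle of the shoe-finishing machine

### The job

Rebuild the finishing machine's brush spindle on its upright stand: onto the shaft, above the bearing that is already there, slide first the tall spacer sleeve, then the thick washer, then the capped retainer. The bearing is a tight fit and still stands off its shoulder, so at the last push the retainer straight down until the whole stack stops solidly, and confirm it with a steady push of about 20 N, never more than 40 N. Let go of everything and leave the other things on the bench where they are.

Things in the scene. Friction and masses are not known exactly. Their poses are not given: they have to be found in the camera images.
- stand: fixed round green foot, 110 mm across and 24 mm high, with an upright bare steel shaft 16 mm in diameter at its centre; origin at the centre of its underside on the bench, z up. The shaft's top 10 mm taper to 6 mm across. It stands anywhere near the middle of the bench.
- shaft_tip (a point): the top end of the shaft, on its axis, 120 mm above the bench
- bearing_top (a point): the centre of the top face of the bearing, a ring 40 mm across and 12 mm high already on the shaft. It is a tight fit: it slides down under 7 to 9 N and stays where it is left, until it meets a solid shoulder hidden beneath it. It starts 4 to 13 mm above that shoulder; how far is not known beforehand and must be felt.
- spacer: plain aluminium sleeve standing upright on the bench, 30 mm outside diameter, 18 mm bore right through, 30 mm high, about 80 g; origin at the centre of its underside, z along its axis.
- washer: thick plain steel washer lying flat, 44 mm outside diameter, 18 mm bore right through, 10 mm thick, about 70 g; origin at the centre of its underside, z up along its axis
- retainer: dark steel cap standing on its flange: flange 40 mm across and 8 mm high, above it a hub 28 mm across up to 40 mm above the underside, closed on top; 18 mm bore, open below, 34 mm deep (the shaft's end goes into it and never reaches its bottom); about 100 g; origin at the centre of its underside, z up. Grip it by the hub; it goes on flange first.
- hammer: bystander, to be left alone: cobbler's hammer with a wooden handle
- awl: bystander, to be left alone: awl with a dark wooden handle, 150 mm long
- polish_tin: bystander, to be left alone: flat dark tin of polish, 72 mm across, 28 mm high
- glue_bottle: bystander, to be left alone: yellow glue bottle with a red cap, 56 mm across, 130 mm high
- tape_roll: bystander, to be left alone: roll of black tape, 90 mm across with a 60 mm hole, 22 mm high
- brush: bystander, to be left alone: wooden brush
Things that resemble listed ones, but are neither listed nor needed, are in the scene too. Leave any green or pink look-alike of the spacer alone.

How it is judged:
On the way, in this order (a step that is already met when the one before it is completed fails the run):
1. the spacer is on the shaft, resting on the bearing and let go (horizontal distance between spacer and shaft_tip below 0.003 m and angle between spacer's own z axis and vertical below 0.06 rad and z of spacer in the frame of bearing_top between -0.002 and 0.002 m and contact force between the fingers and spacer below 0.3 N), for 0.2 s.
2. the washer is on the shaft, resting on the spacer and let go (horizontal distance between each of washer, spacer and shaft_tip below 0.003 m and angle between each of washer, spacer's own z axis and vertical below 0.06 rad and z of washer in the frame of spacer between 0.028 and 0.032 m and z of spacer in the frame of bearing_top between -0.002 and 0.002 m and contact force between the fingers and washer below 0.3 N), for 0.2 s.
3. the retainer is on the shaft and presses the stack solidly home: with more than 13 N on the washer for 0.15 s (the bearing slides at less than that, so it has met its shoulder) (horizontal distance between retainer and shaft_tip below 0.003 m and angle between retainer's own z axis and vertical below 0.06 rad and z of retainer in the frame of washer between 0.008 and 0.012 m and contact force between retainer and washer above 13 N), for 0.15 s.
At the end, for the whole second after the job is handed in: Spacer, washer and retainer are on the shaft in this order, upright within 0.06 rad, centred within 3 mm, at rest, each resting on the one below within 2 mm and the spacer on the bearing within 2 mm; nothing is held (horizontal distance between each of spacer, washer, retainer and shaft_tip below 0.003 m and angle between each of spacer, washer, retainer's own z axis and vertical below 0.06 rad and z of spacer in the frame of bearing_top between -0.002 and 0.002 m and z of washer in the frame of spacer between 0.028 and 0.032 m and z of retainer in the frame of washer between 0.008 and 0.012 m and linear speed of each of spacer, washer, retainer below 0.02 m/s); the robot touches nothing.
It fails at once if the stack is pressed with more than 40 N (contact force between retainer and washer above 40 N or contact force between washer and spacer above 40 N).
It fails at once if a bystander is moved by more than 30 mm (distance of any of hammer, awl, polish_tin, glue_bottle, tape_roll, brush from where it was at the start of the episode above 0.03 m).
It also fails if it takes over 72 s, if anything falls off the work surface, if the arm or the gripper's body presses on something with over 40 N, if the wrist force passes 120 N, or if a joint passes its speed limit or range.

### The arm

A 7-joint arm with a two-finger parallel gripper is mounted at the origin on the work surface. World frame = base frame: x ahead of the robot, y to its left, z up, the work surface at z = 0. Lengths are in m, angles in rad, forces in N, time in s.
With the tool pointing down it reaches from about 0.35 to 0.9 m from the base axis. Payload 8.1 kg.
Tool frame: the origin (TCP) lies midway between the tips of the shut fingers; the grasp point (between the pads) lies 19 mm behind it; z points along the fingers, y is the line along which they close (so a half turn about z gives the same grasp; the last joint's range is limited). The gripper opens to 85 mm and grips with 20 to 120 N. Pads are 22 mm wide; open, the fingers measure 114 mm over their backs; the gripper's body (76 mm by 85 mm) begins 54 mm behind the grasp point. The pads swing forward as they close: fully open they stand 13 mm farther back than shut.
Start: joints at [-1.277, 0.434, 0.025, 1.573, -0.012, 1.134, -0.075], TCP at [0.242, 0.576, 0.231] pointing down, gripper open.
Joint ranges: [-2.62, 2.62], [-0.44, 2.09], [-1.27, 1.32], [0.08, 2.57], [-1.32, 4.46], [0.12, 2], [-2.74, 2.74]. Speed limits (rad/s): [2.22, 2.22, 3.01, 3.01, 3.14, 3.14, 3.14].

### API

Orientations are given as a unit quaternion [w, x, y, z].
In Python, from rig import * gives the robot as it stands.
- The arm moves only by the tool jog_arm, never from a script. Its argument "rows" is a list of rows, each an object with "dp": the shift along the tool's x, y, z in mm, a list of three; "angular": the turn, a rotation vector about the tool's x, y, z in degrees, a list of three; "grip": the gripper's target within -1 to 1 (fully open at 1, half-way at 0, shut at -1). In form: [{"dp": [tx, ty, tz], "angular": [rx, ry, rz], "grip": grip}, ...]. A call has exactly 10 rows; each row is the pose to reach, as a shift and turn from the pose commanded when the call began, along the tool's axes at that moment; what a row does not reach only later rows make up. A row lasts 1/10 s, in which the tool goes at most 50 mm and 8.59 degrees, less where a joint would pass 70% of its speed; a pose out of reach is approached as far as the arm can. A call with a gripper value outside its range is refused whole. The fingers move at their own pace and stop on an object; "grip_force" is the grip in N (left out, the last holds). Time passes only in rows, so rows that repeat a pose let the fingers close, or fill a call up. It gives the time, the measured TCP pose, the force, the opening and the grip force at its end, in the units of the state.
- get_state(): the state, without advancing time (a new reading comes with each control period).
- capture(name): name is "scene" or "side" or "wrist"; returns a dict with "pixels" (384x512x3 uint8, red, green, blue), "K" (3x3 intrinsics, pixels), "distortion" ([k1, k2, p1, p2, k3] as OpenCV has them; the pictures are not rectified), "view" (4x4, takes a point from world to camera coordinates); the wrist camera has in their place "tool_from_camera" (4x4, takes a point from camera to tool coordinates, whose origin is the TCP and whose axes are the flange's). Camera axes: x right, y down, z forward; pixel columns grow to the right and rows downward; lengths in m; the calibration is good to about 2 mm. A picture is of the moment at which its call begins: read the wrist's pose just before it. There is no depth.
- job_done(): hands the job in; it is judged then, once.
The state is a dict: "clock": time; "joint_pos": joint angles; "joint_velocities": joint speeds; "joint_torque": joint torques, N m; "ee_pos": TCP position; "eef_rot": TCP orientation; "contact_force": force on the tool from outside, world axes, zero at the start; "torque": the same for the moment, N m; "finger_gap": opening from 0.0 (shut) to 1.0 (fully open); "finger_force": force on a finger pad.
Only numpy, scipy, OpenCV 4.12 (cv2) and the standard library are available. Lean on these libraries where they do the work, as an engineer would, in place of code of your own. Each camera call takes 0.05 s, during which the arm holds its last target. There are 200 camera calls.

## Working session

There is one attempt and no reset: what is moved stays moved. The work goes in short steps, Python scripts to look and compute and a tool call to move; the robot and the scene stay as the last step left them, time stands still between calls to the robot, and variables do not carry over. Pictures are saved under pics/ and viewed, at most 10 in all, crops included, and the job is handed in when it is done.

Besides the shell and the picture viewer there is one more tool, called as a command line: name --argument value ..., lists and objects as JSON in quotes. jog_arm: Moves the arm, as the interface text tells. Its arguments: {"type":"object","properties":{"rows":{"type":"array"},"grip_force":{"type":"number"}},"required":["rows"]}

```bash
mkdir -p pics; ls; cat > h.py <<'E'
from rig import *
import numpy as np, cv2, json
from scipy.spatial.transform import Rotation as R
def T():
    s=get_state(); q=s["eef_rot"]; M=np.eye(4); M[:3,:3]=R.from_quat([q[1],q[2],q[3],q[0]]).as_matrix(); M[:3,3]=s["ee_pos"]; return M
def cap(n):
    M=T() if n=="wrist" else None
    c=capture(n); c["wc"]=M@c["tool_from_camera"] if n=="wrist" else np.linalg.inv(c["view"]); return c
def ray(c,uv):
    p=cv2.undistortPoints(np.array(uv,float).reshape(-1,1,2),np.array(c["K"]),np.array(c["distortion"])).reshape(-1,2)
    d=np.c_[p,np.ones(len(p))]@c["wc"][:3,:3].T; return c["wc"][:3,3],d
def plane(c,uv,z):
    o,d=ray(c,uv); return o+d*((z-o[2])/d[:,2:])
def proj(c,P):
    V=np.linalg.inv(c["wc"]); r,_=cv2.Rodrigues(V[:3,:3]); return cv2.projectPoints(np.array(P,float).reshape(-1,3),r,V[:3,3],np.array(c["K"]),np.array(c["distortion"]))[0].reshape(-1,2)
def save(c,f,box=None,s=1):
    im=c["pixels"][:,:,::-1]
    if box: im=im[box[1]:box[3],box[0]:box[2]]
    cv2.imwrite(f,cv2.resize(im,None,fx=s,fy=s))
E
python3 - <<'E'
from h import *
import pickle
a=cap("scene");b=cap("side")
pickle.dump((a,b),open("ab.pkl","wb"))
save(a,"pics/a.png",s=1.5);save(b,"pics/b.png",s=1.5)
print(a["wc"],b["wc"],get_state())
E
```

```text
pics
[[ 0.39026182  0.78396081 -0.48280551  1.24564453]
 [ 0.92069124 -0.33504765  0.20017671 -0.30655207]
 [-0.00483215 -0.52263614 -0.85254215  1.30350519]
 [ 0.          0.          0.          1.        ]] [[ 0.92050042 -0.24660553  0.30309187  0.2871971 ]
 [-0.39032568 -0.61610846  0.68414635 -0.65873938]
 [ 0.01802319 -0.74806154 -0.66338457  0.70209718]
 [ 0.          0.          0.          1.        ]] {'clock': 0.1, 'joint_pos': array([-1.2765881 ,  0.43516873,  0.02498788,  1.5739915 , -0.01159733,
        1.1340192 , -0.07507353]), 'joint_velocities': array([ 1.03030073e-03, -1.43924144e-03,  9.32866158e-04, -3.01797136e-03,
       -6.04968567e-04,  1.11548282e-03, -6.08074490e-05]), 'joint_torque': array([ 2.06647921e-03, -6.71759391e+01,  1.02787849e+00, -3.16897273e+01,
        1.59418926e-02,  7.41771888e-03, -1.33541161e-05]), 'ee_pos': array([0.24142968, 0.5759954 , 0.23060069]), 'eef_rot': array([-7.29853239e-05,  1.97131726e-01,  9.80376745e-01, -7.17188828e-04]), 'contact_force': array([0.69880647, 0.024099  , 0.34944324]), 'torque': array([0.03606519, 0.0197067 , 0.04039327]), 'finger_force': 0.0, 'finger_gap': 0.995871366090556}
```

View pics/a.png

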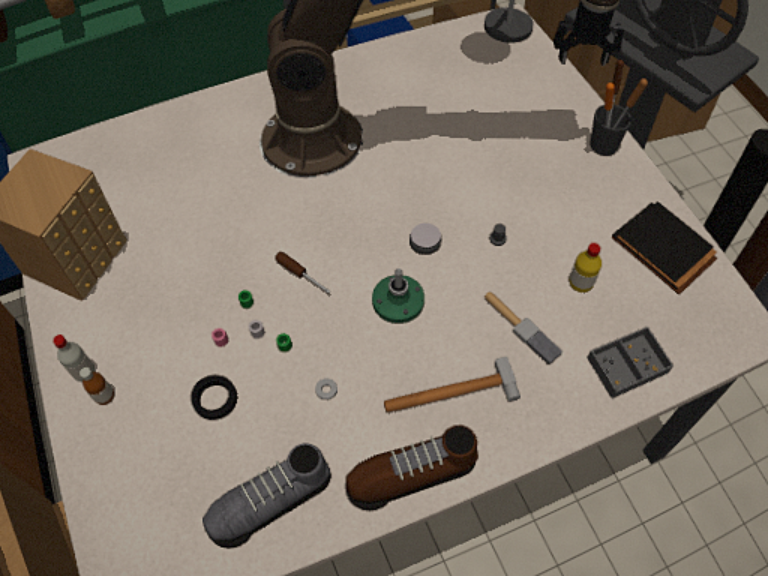

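View pics/b.png

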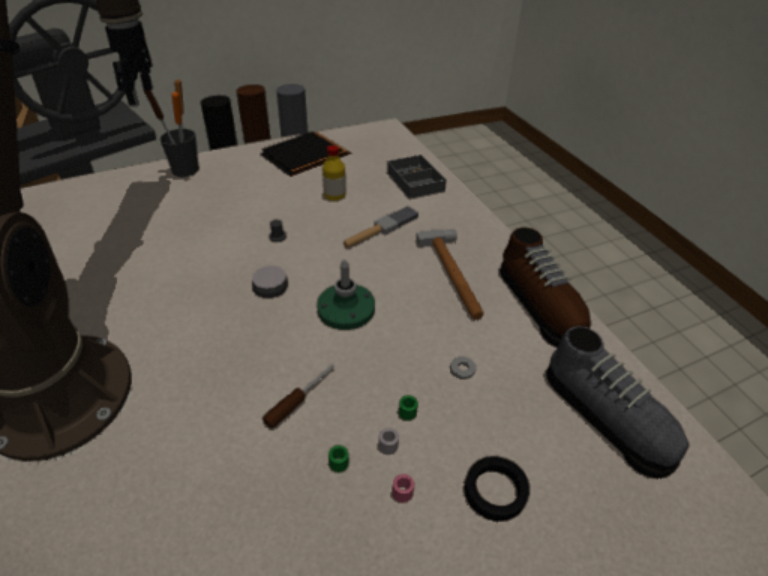

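The scene view (1.5x) shows the stand at (398,298), the grey spacer at (257,328) among green and pink look-alikes, the washer at (326,388) and the retainer at (499,234). The side view shows the same things: stand at (345,305), spacer at (388,440), washer at (462,367), retainer at (277,230).

```bash
python3 - <<'E'
from h import *
import pickle
a,b=pickle.load(open("ab.pkl","rb"))
def two(u,v):
    (o1,d1),(o2,d2)=ray(a,[np.array(u)/1.5]),ray(b,[np.array(v)/1.5])
    s=np.linalg.lstsq(np.c_[d1[0],-d2[0]],o2-o1,rcond=None)[0]
    p,q=o1+s[0]*d1[0],o2+s[1]*d2[0]; return (p+q)/2,np.linalg.norm(p-q)
for n,u,v in [("shafttip",(398,272),(344,263)),("spacer top",(256,324),(388,434)),("washer",(326,388),(462,366)),("retainer top",(499,228),(277,223)),("g1",(246,294),(339,451)),("g2",(284,338),(408,401)),("pink",(220,333),(403,481))]:
    print(n,*np.round(two(u,v)[0],4),round(two(u,v)[1],4))
# stand: green foot blob top rim z=.024
for c in (a,b):
    im=cv2.cvtColor(c["pixels"],cv2.COLOR_RGB2HSV); m=cv2.inRange(im,(50,80,30),(90,255,255))
    uv0=proj(c,[[two((398,272),(344,263))[0][0],two((398,272),(344,263))[0][1],.02]])[0]
    for k in cv2.findContours(m,cv2.RETR_EXTERNAL,cv2.CHAIN_APPROX_NONE)[0]:
        if cv2.contourArea(k)>300 and np.linalg.norm(k[:,0].mean(0)-uv0)<30:
            e=cv2.fitEllipse(k); print(e, plane(c,[e[0]],.018))
st=get_state();print(capture("wrist")["tool_from_camera"])
E
```

```text
shafttip 0.5173 0.0123 0.1103 0.002
spacer top 0.473 -0.2823 0.0303 0.0025
washer 0.649 -0.1975 0.006 0.0001
retainer top 0.4562 0.2778 0.0384 0.0029
g1 0.397 -0.2808 0.0308 0.0043
g2 0.5251 -0.2399 0.029 0.0027
pink 0.4628 -0.3567 0.0283 0.0025
((264.89794921875, 199.24278259277344), (29.803956985473633, 32.60831069946289), 91.75914001464844) [[0.5227321 0.0084614 0.018    ]]
((230.57852172851562, 204.5962371826172), (25.31498908996582, 37.78750991821289), 88.71605682373047) [[ 0.51243223 -0.00174946  0.018     ]]
[[-5.31145846e-04 -9.64579302e-01 -2.63792509e-01  6.61133608e-02]
 [ 9.99999608e-01 -3.25378983e-04 -8.23722428e-04 -1.62418780e-04]
 [ 7.08713067e-04 -2.63792843e-01  9.64579097e-01 -1.41887715e-01]
 [ 0.00000000e+00  0.00000000e+00  0.00000000e+00  1.00000000e+00]]
```

```bash
cat >> h.py <<'E'
def go(x,y,z,ang):
    "dp and rotvec to bring TCP to x,y,z pointing down, tool y at world angle ang (deg)"
    M=T(); a=np.radians(ang); yv=np.array([np.cos(a),np.sin(a),0]); zv=np.array([0,0,-1.]); Rt=np.c_[np.cross(yv,zv),yv,zv]
    dp=M[:3,:3].T@(np.array([x,y,z])-M[:3,3])*1000
    rv=R.from_matrix(M[:3,:3].T@Rt).as_rotvec(degrees=True)
    print("pos",np.round(M[:3,3],4),"dp",np.round(dp,1),"ang",np.round(rv,2),"F",np.round(get_state()["contact_force"],2))
E
python3 -c "
from h import *
go(.473,-.282,.17,-45)"
```

```text
pos [0.2414 0.5761 0.2307] dp [-545.2 -701.8   61.6] ang [-4.0000e-02  7.0000e-02  1.1226e+02] F [ 0.49  0.27 -0.19]
```

jog_arm --rows '[{"dp":[-27,-35,0],"angular":[0,0,5.6],"grip":1},{"dp":[-54,-70,0],"angular":[0,0,11.2],"grip":1},{"dp":[-81,-105,0],"angular":[0,0,16.8],"grip":1},{"dp":[-109,-140,0],"angular":[0,0,22.4],"grip":1},{"dp":[-136,-175,0],"angular":[0,0,28],"grip":1},{"dp":[-163,-210,0],"angular":[0,0,33.6],"grip":1},{"dp":[-190,-245,0],"angular":[0,0,39.2],"grip":1},{"dp":[-218,-280,0],"angular":[0,0,44.8],"grip":1},{"dp":[-245,-315,0],"angular":[0,0,50.4],"grip":1},{"dp":[-272,-350,0],"angular":[0,0,56],"grip":1}]'

```text
clock: 1.15
ee_pos: [0.3572, 0.1467, 0.2314]
eef_rot: [-0.0, 0.636, 0.772, 0.0]
contact_force: [-0.2, -0.2, -0.5]
finger_gap: 0.997
finger_force: 0.0
```

```bash
python3 -c "
from h import *
go(.473,-.282,.17,-45)
c=cap('wrist');save(c,'pics/w0.png')
p=proj(c,[[.52,.008,.12]]);print(p)"
```

```text
pos [0.3572 0.1467 0.2314] dp [-443.    31.6   61.2] ang [ 0.000e+00 -3.000e-02  5.604e+01] F [-0.2  -0.18 -0.53]
[[372.63166132 332.77162367]]
```

jog_arm --rows '[{"dp":[-44,3,0],"angular":[0,0,5.6],"grip":1},{"dp":[-88,6,0],"angular":[0,0,11.2],"grip":1},{"dp":[-132,9,0],"angular":[0,0,16.8],"grip":1},{"dp":[-177,12,6],"angular":[0,0,22.4],"grip":1},{"dp":[-221,15,12],"angular":[0,0,28],"grip":1},{"dp":[-266,19,20],"angular":[0,0,33.6],"grip":1},{"dp":[-310,22,28],"angular":[0,0,39.2],"grip":1},{"dp":[-354,25,38],"angular":[0,0,44.8],"grip":1},{"dp":[-398,28,50],"angular":[0,0,50.4],"grip":1},{"dp":[-443,32,61],"angular":[0,0,56],"grip":1}]'

```text
clock: 2.2
ee_pos: [0.4753, -0.2811, 0.1695]
eef_rot: [-0.0, 0.924, 0.383, -0.0]
contact_force: [0.7, 1.1, 1.3]
finger_gap: 0.997
finger_force: 0.0
```

```bash
python3 -c "
from h import *
go(.473,-.282,.17,-45)
c=cap('wrist');save(c,'pics/w1.png',s=1.3)
print(proj(c,[[.473,-.282,.03]]))"
```

```text
pos [ 0.4753 -0.2811  0.1695] dp [-2.3 -1.  -0.5] ang [-0.03 -0.01  0.09] F [0.66 1.14 1.29]
[[250.77928242 182.04654798]]
```

View pics/w1.png

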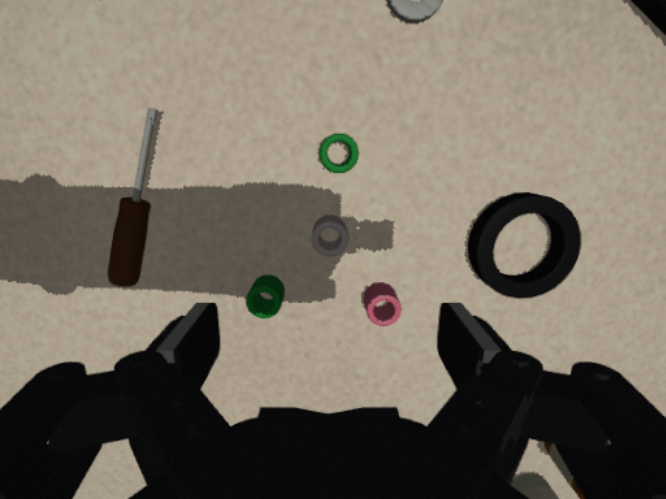

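The spacer is at about (330,236) in the 1.3x wrist view, in the arm's shadow between the green (339,153), (266,297) and pink (383,304) rings, clear of the finger line.

```bash
cat >> h.py <<'E'
def blob(c,P,smax=40,rad=45,z=None,near=25):
    "low-saturation blob near the projection of P: filled contour ellipse"
    h=cv2.cvtColor(cv2.GaussianBlur(c["pixels"],(3,3),0),cv2.COLOR_RGB2HSV); m=((h[:,:,1]<smax)*255).astype(np.uint8)
    u=proj(c,[P])[0]; k=np.zeros_like(m); cv2.circle(k,tuple(int(x) for x in u),rad,255,-1); m&=k
    m=cv2.morphologyEx(m,cv2.MORPH_OPEN,np.ones((3,3)))
    out=[]
    cs,hi=cv2.findContours(m,cv2.RETR_CCOMP,cv2.CHAIN_APPROX_NONE)
    for i,q in enumerate(cs):
        if cv2.contourArea(q)>60:
            e=cv2.fitEllipse(q); print("hole" if hi[0][i][3]>=0 else "outer",np.round(e[0],1),np.round(e[1],1),"area",cv2.contourArea(q),"->",np.round(plane(c,[e[0]],P[2] if z is None else z)[0],4))
    return m
E
python3 -c "
from h import *
c=cap('wrist')
h=cv2.cvtColor(c['pixels'],cv2.COLOR_RGB2HSV)
for v in (170,175,181,187,193): print(v,[tuple(int(t) for t in h[v,u,1:]) for u in range(234,276,3)])
blob(c,[.473,-.282,.03],smax=35)
print(c['K'])"
```

```text
170 [(47, 92), (17, 76), (20, 77), (20, 76), (36, 84), (45, 90), (22, 70), (20, 76), (20, 75), (39, 78), (47, 97), (47, 93), (46, 94), (47, 93)]
175 [(27, 76), (17, 75), (28, 63), (47, 93), (45, 90), (47, 97), (46, 94), (45, 90), (20, 77), (22, 70), (46, 94), (44, 92), (48, 95), (41, 168)]
181 [(31, 81), (20, 77), (14, 53), (18, 57), (26, 59), (21, 60), (18, 56), (23, 55), (19, 79), (24, 74), (46, 94), (48, 96), (48, 96), (47, 97)]
187 [(47, 92), (30, 76), (20, 78), (16, 80), (21, 73), (15, 69), (17, 77), (20, 76), (24, 73), (45, 96), (46, 95), (42, 92), (43, 89), (49, 93)]
193 [(48, 91), (47, 93), (48, 91), (47, 92), (45, 91), (46, 94), (44, 92), (48, 95), (49, 93), (49, 94), (50, 96), (45, 96), (48, 95), (48, 177)]
outer [247.7 176.1] [27.6 31.5] area 680.5 -> [ 0.4754 -0.2836  0.03  ]
hole [247.8 174.9] [12.  15.4] area 142.5 -> [ 0.4763 -0.2828  0.03  ]
[[283.23797993   0.         252.32995856]
 [  0.         283.23797993 189.65994945]
 [  0.           0.           1.        ]]
```

```bash
python3 -c "
from h import *
go(.4755,-.283,.09,-45)"
```

```text
pos [ 0.4743 -0.2858  0.1689] dp [ 3.2 -1.2 78.8] ang [ 0.08  0.26 -0.28] F [ 0.32  0.23 -0.34]
```

jog_arm --rows '[{"dp":[0,0,15],"angular":[0,0,0],"grip":1},{"dp":[1,0,35],"angular":[0,0,0],"grip":1},{"dp":[1,0,60],"angular":[0,0,0],"grip":1},{"dp":[2,0,75],"angular":[0,0,0],"grip":1},{"dp":[2,0,79],"angular":[0,0,0],"grip":1},{"dp":[2,0,79],"angular":[0,0,0],"grip":1},{"dp":[2,0,79],"angular":[0,0,0],"grip":1},{"dp":[2,0,79],"angular":[0,0,0],"grip":1},{"dp":[2,0,79],"angular":[0,0,0],"grip":1},{"dp":[2,0,79],"angular":[0,0,0],"grip":1}]'

```text
clock: 3.3
ee_pos: [0.4767, -0.2784, 0.0918]
eef_rot: [0.0, 0.923, 0.385, 0.0]
contact_force: [0.2, 0.2, 0.4]
finger_gap: 1.004
finger_force: 0.0
```

```bash
python3 -c "
from h import *
go(.4755,-.283,.004,-45)
c=cap('wrist');save(c,'pics/w2.png')
blob(c,[.4755,-.283,.03],smax=35,rad=55)
print(c['wc'])"
```

```text
pos [ 0.4767 -0.2784  0.0918] dp [-4.2  2.3 87.8] ang [ 0.04 -0.03  0.27] F [0.17 0.19 0.4 ]
outer [254.7 207.5] [37.1 44.5] area 1291.0 -> [ 0.4763 -0.2823  0.03  ]
hole [254.6 205.7] [11.2 18.2] area 156.0 -> [ 0.4773 -0.2812  0.03  ]
[[ 0.71003434 -0.6793934  -0.18513738  0.52400072]
 [-0.70416632 -0.68467518 -0.18806829 -0.23133734]
 [ 0.00101338  0.26390245 -0.96454884  0.23368808]
 [ 0.          0.          0.          1.        ]]
```

View pics/w2.png

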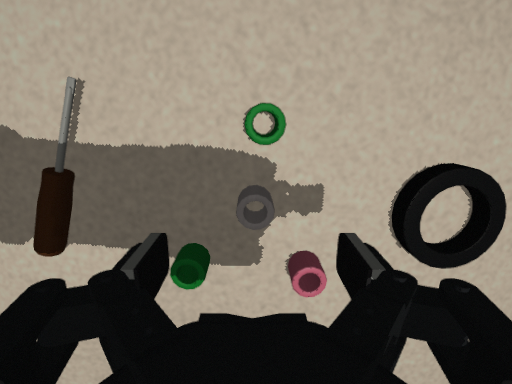

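The spacer's top ring is at about (255,211), with its wall showing above it; the fingers straddle nothing but the spacer's line.

```bash
python3 -c "
from h import *
c=cap('wrist')
m=blob(c,[.4755,-.283,.03],smax=35,rad=55)
v,u=np.nonzero(m); print(u.min(),u.max(),v.min(),v.max())
for r in (210,211,212): print(plane(c,[(254.5,r)],.03))
p=plane(c,[(254.5,211)],.03)[0]
t=np.radians(np.arange(0,360,10)); 
for z in (0,.03):
  q=proj(c,np.c_[p[0]+.015*np.cos(t),p[1]+.015*np.sin(t),0*t+z]); print(z,q.min(0),q.max(0))
go(p[0],p[1],.004,-45)"
```

```text
outer [254.9 207.5] [37.1 44.4] area 1290.5 -> [ 0.4763 -0.2823  0.03  ]
hole [254.7 205.6] [11.  18.4] area 156.0 -> [ 0.4773 -0.2812  0.03  ]
236 273 185 229
[[ 0.47470071 -0.2835601   0.03      ]]
[[ 0.47413476 -0.28413304  0.03      ]]
[[ 0.47356765 -0.28470717  0.03      ]]
0 [236.88577088 182.47968358] [271.55559502 215.57751689]
0.03 [234.84538729 192.10175328] [274.16731172 229.19038743]
pos [ 0.4765 -0.2783  0.0915] dp [-5.8  2.4 87.5] ang [ 0.01 -0.01  0.26] F [ 0.62 -0.18  0.2 ]
```

jog_arm --rows '[{"dp":[-5,2,5],"angular":[0,0,0],"grip":1},{"dp":[-5,2,30],"angular":[0,0,0],"grip":0.6},{"dp":[-5,2,60],"angular":[0,0,0],"grip":0.3},{"dp":[-5,2,80],"angular":[0,0,0],"grip":0.3},{"dp":[-5,2,87],"angular":[0,0,0],"grip":0.3},{"dp":[-5,2,87],"angular":[0,0,0],"grip":0.3},{"dp":[-5,2,87],"angular":[0,0,0],"grip":-0.1},{"dp":[-5,2,87],"angular":[0,0,0],"grip":-1},{"dp":[-5,2,87],"angular":[0,0,0],"grip":-1},{"dp":[-5,2,87],"angular":[0,0,0],"grip":-1}]' --grip_force 30

```text
clock: 4.4
ee_pos: [0.4751, -0.2838, 0.0054]
eef_rot: [0.001, 0.923, 0.385, 0.001]
contact_force: [-0.9, -0.2, 7.3]
finger_gap: 0.329
finger_force: 30.6
```

jog_arm --rows '[{"dp":[0,0,0],"angular":[0,0,0],"grip":-1},{"dp":[0,0,0],"angular":[0,0,0],"grip":-1},{"dp":[0,0,-10],"angular":[0,0,0],"grip":-1},{"dp":[0,0,-30],"angular":[0,0,0],"grip":-1},{"dp":[0,0,-60],"angular":[0,0,0],"grip":-1},{"dp":[0,0,-90],"angular":[0,0,0],"grip":-1},{"dp":[0,0,-120],"angular":[0,0,0],"grip":-1},{"dp":[0,0,-150],"angular":[0,0,0],"grip":-1},{"dp":[0,0,-170],"angular":[0,0,0],"grip":-1},{"dp":[0,0,-170],"angular":[0,0,0],"grip":-1}]'

```text
clock: 5.4
ee_pos: [0.4755, -0.2842, 0.1775]
eef_rot: [0.002, 0.923, 0.385, 0.002]
contact_force: [1.8, 0.1, -0.7]
finger_gap: 0.33
finger_force: 29.8
```

```bash
python3 -c "
from h import *
M=T()
go(.517,.01,.23,-45); go(.40,-.03,.23,0); go(.5,.0,.23,45)
print(get_state()['joint_pos'],get_state()['finger_gap'])
c=cap('wrist');save(c,'pics/w3.png')
print(proj(c,[(M@[0,0,-.02,1])[:3]]))"
```

```text
pos [ 0.4755 -0.2842  0.1775] dp [ 238.3 -177.4  -52.7] ang [ 0.25 -0.13  0.25] F [ 1.83  0.1  -0.71]
pos [ 0.4755 -0.2842  0.1775] dp [ 127.5 -232.3  -53.2] ang [ 2.900e-01 -2.000e-02 -4.475e+01] F [ 1.83  0.1  -0.71]
pos [ 0.4755 -0.2842  0.1775] dp [ 219.2 -182.4  -52.8] ang [  0.29   0.1  -89.75] F [ 1.83  0.1  -0.71]
[-0.13136134  0.45107747  0.80589818  1.86687313 -0.38946302  0.98262032
  0.06322391] 0.3302659602121634
[[251.08812018 256.83144056]]
```

View pics/w3.png

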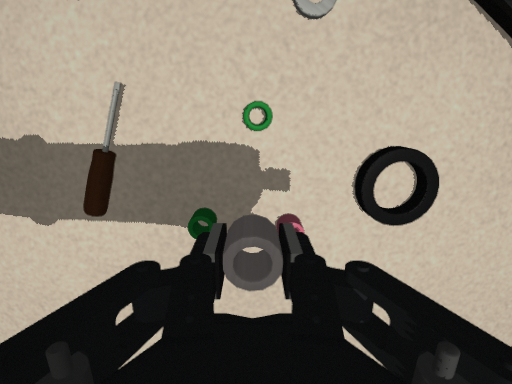

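The spacer is held upright between the pads; its ring spans columns about 222–283 with its lower edge near row 290.

```bash
python3 -c "
from h import *
c=cap('wrist'); c['wc']=c['tool_from_camera']
t=np.radians(np.arange(0,360,5))
for x in (-.003,0,.003):
  for r,z in ((.015,-.0246),(.015,.0054),(.009,-.0246),(.009,.0054)):
    q=proj(c,np.c_[x+r*np.cos(t),r*np.sin(t),0*t+z]); print(x,r,z,q.min(0).round(1),q.max(0).round(1))
g=cv2.cvtColor(c['pixels'],cv2.COLOR_RGB2GRAY)
print(list(g[205:305,252])); print(list(g[260,210:296]))"
```

```text
-0.003 0.015 -0.0246 [218.9 238. ] [283.2 294.9]
-0.003 0.015 0.0054 [224.9 214.7] [277.7 263.1]
-0.003 0.009 -0.0246 [231.8 250. ] [270.4 284.2]
-0.003 0.009 0.0054 [235.4 224.8] [267.1 253.9]
0 0.015 -0.0246 [218.7 231.8] [283.4 289.6]
0 0.015 0.0054 [224.7 209.6] [277.8 258.5]
0 0.009 -0.0246 [231.6 244. ] [270.5 278.7]
0 0.009 0.0054 [235.3 219.8] [267.2 249.2]
0.003 0.015 -0.0246 [218.5 225.6] [283.6 284.2]
0.003 0.015 0.0054 [224.6 204.4] [278.  253.9]
0.003 0.009 -0.0246 [231.5 238. ] [270.6 273.1]
0.003 0.009 0.0054 [235.2 214.7] [267.3 244.4]
[np.uint8(98), np.uint8(99), np.uint8(102), np.uint8(103), np.uint8(121), np.uint8(106), np.uint8(120), np.uint8(180), np.uint8(179), np.uint8(104), np.uint8(68), np.uint8(65), np.uint8(65), np.uint8(64), np.uint8(65), np.uint8(65), np.uint8(66), np.uint8(66), np.uint8(67), np.uint8(66), np.uint8(66), np.uint8(66), np.uint8(66), np.uint8(67), np.uint8(67), np.uint8(66), np.uint8(66), np.uint8(65), np.uint8(65), np.uint8(66), np.uint8(69), np.uint8(72), np.uint8(88), np.uint8(91), np.uint8(89), np.uint8(88), np.uint8(86), np.uint8(85), n
[... 1389 characters left out ...]
, np.uint8(63), np.uint8(62), np.uint8(63), np.uint8(63), np.uint8(62), np.uint8(64), np.uint8(63), np.uint8(62), np.uint8(63), np.uint8(63), np.uint8(64), np.uint8(62), np.uint8(63), np.uint8(62), np.uint8(62), np.uint8(62), np.uint8(62), np.uint8(63), np.uint8(62), np.uint8(62), np.uint8(61), np.uint8(60), np.uint8(59), np.uint8(59), np.uint8(58), np.uint8(64), np.uint8(80), np.uint8(83), np.uint8(84), np.uint8(85), np.uint8(85), np.uint8(85), np.uint8(85), np.uint8(84), np.uint8(85), np.uint8(84), np.uint8(73), np.uint8(20), np.uint8(10), np.uint8(8), np.uint8(11), np.uint8(14), np.uint8(16), np.uint8(17), np.uint8(36), np.uint8(66), np.uint8(73), np.uint8(65), np.uint8(35), np.uint8(13)]
```

jog_arm --rows '[{"dp":[18,-18,-5],"angular":[0,0,0],"grip":-1},{"dp":[40,-40,-10],"angular":[0,0,0],"grip":-1},{"dp":[66,-66,-15],"angular":[0,0,0],"grip":-1},{"dp":[94,-94,-20],"angular":[0,0,0],"grip":-1},{"dp":[122,-122,-24],"angular":[0,0,0],"grip":-1},{"dp":[150,-150,-24],"angular":[0.3,0,0.2],"grip":-1},{"dp":[168,-168,-24],"angular":[0.3,0,0.2],"grip":-1},{"dp":[178,-177,-24],"angular":[0.3,0,0.2],"grip":-1},{"dp":[178,-177,-24],"angular":[0.3,0,0.2],"grip":-1},{"dp":[178,-177,-24],"angular":[0.3,0,0.2],"grip":-1}]'

```text
clock: 6.5
ee_pos: [0.4733, -0.0327, 0.1977]
eef_rot: [-0.002, 0.924, 0.383, -0.002]
contact_force: [-0.2, 0.4, 0.1]
finger_gap: 0.33
finger_force: 29.9
```

```bash
python3 -c "
from h import *
c=cap('wrist');save(c,'pics/w4.png');import pickle;pickle.dump(c,open('w4.pkl','wb'))
print(T(),get_state()['joint_pos'])
print(proj(c,[[.517,.01,.12],[.517,.01,.024]]))"
```

```text
[[ 0.70707616  0.70712245 -0.00459784  0.4734265 ]
 [ 0.70713655 -0.70707044  0.00304814 -0.0332676 ]
 [-0.00109559 -0.00540657 -0.99998478  0.19789159]
 [ 0.          0.          0.          1.        ]] [-0.71706171  0.28160694  0.85245546  2.01591797 -0.26155555  0.95892649
 -0.51630198]
[[253.08248534 119.95089456]
 [253.33163588 117.51876453]]
```

View pics/w4.png

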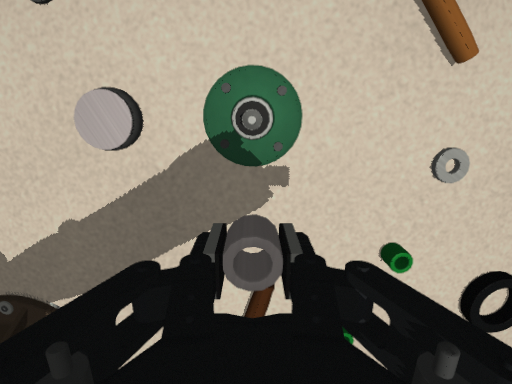

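The stand is seen from straight above: foot centred near (252,116), shaft tip spot at (252,119); washer at (451,165), spacer still held.

```bash
python3 -c "
from h import *
import pickle
c=pickle.load(open('w4.pkl','rb')); im=c['pixels']
h=cv2.cvtColor(im,cv2.COLOR_RGB2HSV); m=cv2.inRange(h,(50,80,20),(90,255,255)); m[:50]=0;m[175:]=0;m[:,:190]=0;m[:,320:]=0
k=max(cv2.findContours(m,cv2.RETR_EXTERNAL,cv2.CHAIN_APPROX_NONE)[0],key=cv2.contourArea)
(e,r)=cv2.minEnclosingCircle(k);print('foot',e,r,plane(c,[e],.024))
g=cv2.cvtColor(im,cv2.COLOR_RGB2GRAY)
t=g[105:133,238:268]; 
for th in (120,150,170):
  _,b=cv2.threshold(t,th,255,0); n,l,s,ce=cv2.connectedComponentsWithStats(b)
  for i in range(1,n): print(th,s[i][4],ce[i]+[238,105],s[i][:4])
print(g[119,225:280]); print(g[90:150,252])
blob(c,[.649,-.1975,.01],smax=30,z=.01)
print(plane(c,[(252,119)],.12))
"
```

```text
foot (252.22512817382812, 115.45279693603516) 50.225364685058594 [[0.51769213 0.01238905 0.024     ]]
120 6 [238.66666667 105.66666667] [0 0 3 3]
120 11 [266.09090909 106.27272727] [26  0  4  5]
120 55 [251.56363636 119.32727273] [10 11  8  8]
120 11 [239.27272727 130.72727273] [ 0 23  5  5]
120 15 [265.66666667 130.33333333] [25 22  5  6]
150 3 [238.33333333 105.33333333] [0 0 2 2]
150 10 [266.2 106.3] [26  0  4  5]
150 45 [251.57777778 119.46666667] [10 11  8  8]
150 12 [265.41666667 130.41666667] [25 23  5  5]
150 6 [238.66666667 130.83333333] [ 0 24  3  4]
170 5 [266.6 106.4] [28  0  2  4]
170 31 [251.41935484 119.4516129 ] [11 12  6  6]
[ 74  75  75  76  76  69  49 122 155 157 117  42  42  43  41  27  45 114
  87  86  88  88 103 156 175 174 174 174 175 178 169  99  98  97  96  98
  94  72  45  46  45  45  44  55 111 176 172 140  50  61  85  84  84  83
  84]
[ 82  83  83  83  75  47  63 119 168 179 146  50  46  44  47  46  45  45
  62 100 110 100 100 100 100 100 152 178 174 174 174 174 174 158 112  86
  84  84  84  99  69  43  43  43  43  66 142 157 135  78  70  75  75  76
  75  74  74  74  74  75]
outer [450.5 164.9] [33.  37.7] area 975.5 -> [ 0.6474 -0.1959  0.01  ]
hole [450.2 165. ] [10.5 14.9] area 120.5 -> [ 0.6471 -0.1958  0.01  ]
[[0.51691715 0.01107355 0.12      ]]
```

```bash
python3 -c "
from h import *
go(.5177,.0126,.140,-45)"
```

```text
pos [ 0.4734 -0.0333  0.1979] dp [63.8 -0.8 57.8] ang [-0.31  0.06  0.  ] F [ 0.05 -0.25 -0.88]
```

jog_arm --rows '[{"dp":[10,0,0],"angular":[0,0,0],"grip":-1},{"dp":[28,0,0],"angular":[-0.3,0,0],"grip":-1},{"dp":[46,-0.4,5],"angular":[-0.3,0,0],"grip":-1},{"dp":[58,-0.6,20],"angular":[-0.3,0,0],"grip":-1},{"dp":[63,-0.8,40],"angular":[-0.3,0,0],"grip":-1},{"dp":[63.8,-0.8,54],"angular":[-0.3,0,0],"grip":-1},{"dp":[63.8,-0.8,58],"angular":[-0.3,0,0],"grip":-1},{"dp":[63.8,-0.8,58],"angular":[-0.3,0,0],"grip":-1},{"dp":[63.8,-0.8,58],"angular":[-0.3,0,0],"grip":-1},{"dp":[63.8,-0.8,58],"angular":[-0.3,0,0],"grip":-1}]'

```text
clock: 7.55
ee_pos: [0.5186, 0.0135, 0.1411]
eef_rot: [0.0, 0.924, 0.383, 0.001]
contact_force: [-0.4, -0.0, -1.4]
finger_gap: 0.332
finger_force: 29.8
```

```bash
python3 -c "
from h import *
go(.5177,.0126,.120,-45)
a=cap('scene');b=cap('side');c=cap('wrist')
import pickle;pickle.dump((a,b,c),open('p.pkl','wb'))
pa=proj(a,[[.517,.011,.12]])[0].astype(int);pb=proj(b,[[.517,.011,.12]])[0].astype(int)
f=lambda im,p:cv2.resize(im[p[1]-40:p[1]+50,p[0]-40:p[0]+40],None,fx=4,fy=4)
w=cv2.resize(c['pixels'][190:310,190:310],(360,360))
o=np.zeros((360,1000,3),np.uint8);o[:,:320]=f(a['pixels'],pa);o[:,320:640]=f(b['pixels'],pb);o[:,640:]=w
cv2.imwrite('pics/p.png',cv2.resize(o[:,:,::-1],None,fx=.8,fy=.8))"
```

```text
pos [0.5186 0.0135 0.1411] dp [-1.3 -0.  21.1] ang [ 0.03 -0.07  0.03] F [-0.43 -0.04 -1.41]
```

View pics/p.png

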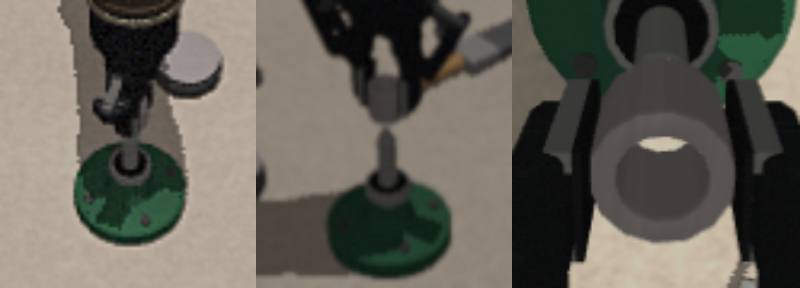

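The spacer hangs just above the shaft tip in both views, and in the wrist crop the shaft (col 660) and sleeve (col 663) line up. I'll lower it slowly.

jog_arm --rows '[{"dp":[-1,0,2],"angular":[0,0,0],"grip":-1},{"dp":[-1.3,0,5],"angular":[0,0,0],"grip":-1},{"dp":[-1.3,0,9],"angular":[0,0,0],"grip":-1},{"dp":[-1.3,0,13],"angular":[0,0,0],"grip":-1},{"dp":[-1.3,0,17],"angular":[0,0,0],"grip":-1},{"dp":[-1.3,0,21],"angular":[0,0,0],"grip":-1},{"dp":[-1.3,0,25],"angular":[0,0,0],"grip":-1},{"dp":[-1.3,0,29],"angular":[0,0,0],"grip":-1},{"dp":[-1.3,0,32],"angular":[0,0,0],"grip":-1},{"dp":[-1.3,0,32],"angular":[0,0,0],"grip":-1}]'

```text
clock: 8.7
ee_pos: [0.517, 0.0128, 0.1079]
eef_rot: [-0.0, 0.924, 0.383, -0.0]
contact_force: [0.1, -0.3, -1.4]
finger_gap: 0.334
finger_force: 29.8
```

```bash
python3 -c "
from h import *
go(.5177,.0126,.070,-45);print(T()[:3,:3].T@get_state()['contact_force'])"
```

```text
pos [0.517  0.0128 0.1079] dp [ 0.4  0.6 37.9] ang [-0.02  0.03  0.06] F [ 0.14 -0.34 -1.39]
[-0.14208598  0.33976131  1.38968458]
```

jog_arm --rows '[{"dp":[0,0,4],"angular":[0,0,0],"grip":-1},{"dp":[0,0,8],"angular":[0,0,0],"grip":-1},{"dp":[0,0,12],"angular":[0,0,0],"grip":-1},{"dp":[0,0,16],"angular":[0,0,0],"grip":-1},{"dp":[0,0,20],"angular":[0,0,0],"grip":-1},{"dp":[0,0,24],"angular":[0,0,0],"grip":-1},{"dp":[0,0,27],"angular":[0,0,0],"grip":-1},{"dp":[0,0,29],"angular":[0,0,0],"grip":-1},{"dp":[0,0,30],"angular":[0,0,0],"grip":-1},{"dp":[0,0,30],"angular":[0,0,0],"grip":-1}]'

```text
clock: 9.7
ee_pos: [0.5172, 0.0128, 0.0782]
eef_rot: [-0.0, 0.924, 0.383, -0.0]
contact_force: [-0.1, 0.3, -0.6]
finger_gap: 0.329
finger_force: 29.8
```

```bash
python3 -c "
from h import *
go(.5177,.0126,.070,-45);print(T()[:3,:3].T@get_state()['contact_force'])
import pickle
a,b,c=pickle.load(open('p.pkl','rb'))
# bearing top z from side view: rows of shaft axis
g=cv2.cvtColor(b['pixels'],cv2.COLOR_RGB2GRAY)
for z in (.05,.055,.06,.065,.07):
  t=np.radians(np.arange(0,360,5)); q=proj(b,np.c_[.517+.02*np.cos(t),.0112+.02*np.sin(t),0*t+z]);q2=proj(b,np.c_[.517+.02*np.cos(t),.0112+.02*np.sin(t),0*t+z-.012]); print(z,q.min(0).round(1),q.max(0).round(1),q2.max(0).round(1))
u=int(proj(b,[[.517,.0112,.06]])[0][0]);print(u);print(list(map(int,g[170:215,u])))"
```

```text
pos [0.5172 0.0128 0.0782] dp [0.2 0.4 8.2] ang [-0.    0.    0.06] F [-0.06  0.31 -0.56]
[ 0.17496824 -0.26187045  0.55615298]
0.05 [222.9 187.9] [237.5 197.8] [237.6 201. ]
0.055 [222.8 186.5] [237.5 196.4] [237.5 199.6]
0.06 [222.8 185.2] [237.5 195.1] [237.5 198.3]
0.065 [222.7 183.8] [237.5 193.7] [237.5 197. ]
0.07 [222.6 182.5] [237.4 192.3] [237.5 195.6]
230
[61, 83, 103, 91, 63, 55, 56, 57, 56, 54, 54, 55, 54, 54, 55, 54, 55, 55, 55, 57, 57, 40, 12, 33, 53, 57, 55, 49, 33, 26, 27, 25, 30, 28, 27, 28, 25, 27, 27, 23, 28, 41, 53, 57, 55]
```

jog_arm --rows '[{"dp":[0,0,1],"angular":[0,0,0],"grip":-1},{"dp":[0,0,2],"angular":[0,0,0],"grip":-1},{"dp":[0,0,3],"angular":[0,0,0],"grip":-1},{"dp":[0,0,4],"angular":[0,0,0],"grip":-1},{"dp":[0,0,5],"angular":[0,0,0],"grip":-1},{"dp":[0,0,6],"angular":[0,0,0],"grip":-1},{"dp":[0,0,7],"angular":[0,0,0],"grip":-1},{"dp":[0,0,8],"angular":[0,0,0],"grip":-1},{"dp":[0,0,8],"angular":[0,0,0],"grip":-1},{"dp":[0,0,8],"angular":[0,0,0],"grip":-1}]'

```text
clock: 10.7
ee_pos: [0.5173, 0.0128, 0.0703]
eef_rot: [-0.0, 0.924, 0.383, -0.0]
contact_force: [0.4, -0.3, -0.9]
finger_gap: 0.328
finger_force: 29.8
```

jog_arm --rows '[{"dp":[0,0,1],"angular":[0,0,0],"grip":-1},{"dp":[0,0,2],"angular":[0,0,0],"grip":-1},{"dp":[0,0,3],"angular":[0,0,0],"grip":-1},{"dp":[0,0,4],"angular":[0,0,0],"grip":-1},{"dp":[0,0,4.5],"angular":[0,0,0],"grip":-1},{"dp":[0,0,5],"angular":[0,0,0],"grip":-1},{"dp":[0,0,5],"angular":[0,0,0],"grip":-1},{"dp":[0,0,5],"angular":[0,0,0],"grip":-1},{"dp":[0,0,5],"angular":[0,0,0],"grip":-1},{"dp":[0,0,5],"angular":[0,0,0],"grip":-1}]'

```text
clock: 11.7
ee_pos: [0.5174, 0.0128, 0.0656]
eef_rot: [-0.0, 0.924, 0.383, 0.0]
contact_force: [-0.9, -0.1, 5.5]
finger_gap: 0.332
finger_force: 30.6
```

Contact felt: 5.5 N at TCP z 0.0656. I'll let go and rise.

jog_arm --rows '[{"dp":[0,0,-0.3],"angular":[0,0,0],"grip":-0.3},{"dp":[0,0,-0.3],"angular":[0,0,0],"grip":0.2},{"dp":[0,0,-0.3],"angular":[0,0,0],"grip":0.6},{"dp":[0,0,-0.3],"angular":[0,0,0],"grip":1},{"dp":[0,0,-0.3],"angular":[0,0,0],"grip":1},{"dp":[0,0,-20],"angular":[0,0,0],"grip":1},{"dp":[0,0,-55],"angular":[0,0,0],"grip":1},{"dp":[0,0,-95],"angular":[0,0,0],"grip":1},{"dp":[0,0,-115],"angular":[0,0,0],"grip":1},{"dp":[0,0,-120],"angular":[0,0,0],"grip":1}]'

```text
clock: 12.7
ee_pos: [0.5186, 0.0127, 0.1876]
eef_rot: [0.0, 0.924, 0.383, 0.002]
contact_force: [0.1, 0.9, -0.9]
finger_gap: 0.997
finger_force: 0.0
```

```bash
python3 -c "
from h import *
import pickle
go(.6473,-.1958,.13,-45)
go(.517-.042,.011-.042,.2,-45)
a=cap('scene');b=cap('side');c=cap('wrist')
pickle.dump((a,b,c),open('p2.pkl','wb'))
pa=proj(a,[[.517,.011,.09]])[0].astype(int);pb=proj(b,[[.517,.011,.09]])[0].astype(int)
f=lambda im,p:cv2.resize(im[p[1]-40:p[1]+50,p[0]-40:p[0]+40],None,fx=4,fy=4)
o=np.zeros((360,1120,3),np.uint8);o[:,:320]=f(a['pixels'],pa);o[:,320:640]=f(b['pixels'],pb);o[:,640:]=cv2.resize(c['pixels'],(480,360))
cv2.imwrite('pics/p2.png',cv2.resize(o[:,:,::-1],None,fx=.71,fy=.71))"
```

```text
pos [0.5186 0.0127 0.1876] dp [-56.9 238.3  57.9] ang [ 0.11 -0.2   0.06] F [ 0.14  0.86 -0.88]
pos [0.5186 0.0127 0.1876] dp [-61.7   0.1 -12.6] ang [ 0.11 -0.2   0.06] F [ 0.14  0.86 -0.88]
```

View pics/p2.png

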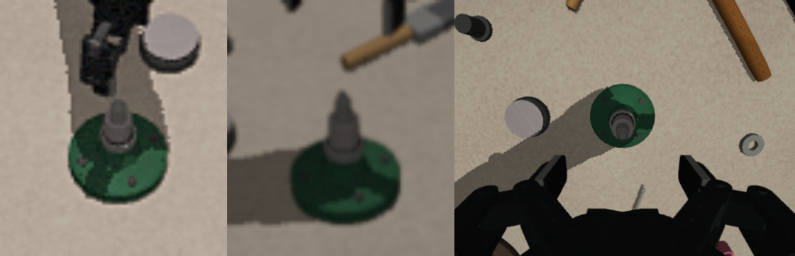

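The spacer stands seated on the bearing with the shaft tip protruding, and the gripper is clear. Now the washer.

jog_arm --rows '[{"dp":[-4,18,0],"angular":[0,0,0],"grip":1},{"dp":[-12,50,0],"angular":[0,0,0],"grip":1},{"dp":[-22,92,4],"angular":[0,0,0],"grip":1},{"dp":[-32,135,12],"angular":[0,0,0],"grip":1},{"dp":[-42,178,28],"angular":[0,0,0],"grip":1},{"dp":[-51,214,50],"angular":[0,-0.2,0],"grip":1},{"dp":[-56,234,70],"angular":[0,-0.2,0],"grip":1},{"dp":[-57,238,82],"angular":[0,-0.2,0],"grip":1},{"dp":[-57,238,88],"angular":[0,-0.2,0],"grip":1},{"dp":[-57,238,88],"angular":[0,-0.2,0],"grip":1}]'

```text
clock: 13.85
ee_pos: [0.6444, -0.194, 0.0958]
eef_rot: [-0.001, 0.924, 0.384, -0.003]
contact_force: [0.3, -0.3, 0.4]
finger_gap: 1.001
finger_force: 0.0
```

```bash
python3 -c "
from h import *
c=cap('wrist');save(c,'pics/w5.png')
blob(c,[.6473,-.1958,.01],smax=30,rad=70)
go(.6473,-.1958,.0,-45)"
```

```text
outer [260.  192.6] [49.1 50. ] area 1927.0 -> [ 0.6503 -0.1977  0.01  ]
hole [260.  192.4] [19.5 22. ] area 335.0 -> [ 0.6503 -0.1976  0.01  ]
pos [ 0.6451 -0.194   0.097 ] dp [ 0.6  3.  97. ] ang [-0.09  0.19  0.13] F [-0.31 -0.65  0.46]
```

```bash
python3 -c "
from h import *
c=cap('wrist')
blob(c,[.65,-.197,.01],smax=30,rad=60)
go(.6500,-.1975,.0,-45)"
```

```text
outer [259.3 192.9] [48.7 49.7] area 1899.0 -> [ 0.6502 -0.1979  0.01  ]
hole [259.2 192.7] [19.1 21.9] area 326.5 -> [ 0.6503 -0.1976  0.01  ]
pos [ 0.6455 -0.1941  0.0978] dp [ 1.   5.6 97.7] ang [-0.02  0.16  0.15] F [0.14 0.13 0.71]
```

jog_arm --rows '[{"dp":[1,5.6,10],"angular":[0,0,0],"grip":1},{"dp":[1,5.6,35],"angular":[0,0,0],"grip":0.6},{"dp":[1,5.6,65],"angular":[0,0,0],"grip":0.4},{"dp":[1,5.6,85],"angular":[0,0,0],"grip":0.4},{"dp":[1,5.6,94],"angular":[0,0,0],"grip":0.4},{"dp":[1,5.6,95.5],"angular":[0,0,0],"grip":0.4},{"dp":[1,5.6,95.5],"angular":[0,0,0],"grip":0.2},{"dp":[1,5.6,95.5],"angular":[0,0,0],"grip":-1},{"dp":[1,5.6,95.5],"angular":[0,0,0],"grip":-1},{"dp":[1,5.6,95.5],"angular":[0,0,0],"grip":-1}]' --grip_force 30

```text
clock: 14.95
ee_pos: [0.6507, -0.1994, 0.0035]
eef_rot: [0.001, 0.924, 0.383, -0.001]
contact_force: [-1.9, 0.7, 7.3]
finger_gap: 0.492
finger_force: 30.1
```

jog_arm --rows '[{"dp":[0,0,-8],"angular":[0,0,0],"grip":-1},{"dp":[0,0,-30],"angular":[0,0,0],"grip":-1},{"dp":[0,-10,-70],"angular":[0,0,0],"grip":-1},{"dp":[8,-40,-110],"angular":[0,0,0],"grip":-1},{"dp":[18,-80,-140],"angular":[0,0,0],"grip":-1},{"dp":[28,-122,-155],"angular":[0,0,0],"grip":-1},{"dp":[38,-164,-157],"angular":[0,0,0],"grip":-1},{"dp":[47,-204,-157],"angular":[0,0,0],"grip":-1},{"dp":[53,-232,-157],"angular":[0,0,0],"grip":-1},{"dp":[55.7,-244,-157],"angular":[0,0,0],"grip":-1}]'

```text
clock: 15.95
ee_pos: [0.5156, 0.0158, 0.1591]
eef_rot: [-0.0, 0.923, 0.385, -0.001]
contact_force: [0.5, -0.3, -0.1]
finger_gap: 0.497
finger_force: 30.7
```

```bash
python3 -c "
from h import *
T();cap('scene')
c=cap('wrist'); save(c,'pics/w6.png',(160,140,352,320),3)
c['wc']=c['tool_from_camera'];t=np.radians(np.arange(0,360,5))
for x in (-.003,0,.003):
  for r,z in ((.022,-.0065),(.009,-.0065),(.022,.0035)):
    q=proj(c,np.c_[x+r*np.cos(t),r*np.sin(t),0*t+z]); print(x,r,z,q.min(0).round(1),q.max(0).round(1))
go(.5177,.0126,.140,-45);print(get_state()['finger_gap'])"
```

```text
-0.003 0.022 -0.0065 [209.5 210. ] [292.9 285.5]
-0.003 0.009 -0.0065 [234.1 233.7] [268.3 264.5]
-0.003 0.022 0.0035 [212.1 203.8] [290.4 275.4]
0 0.022 -0.0065 [209.3 204.3] [293.1 280.7]
0 0.009 -0.0065 [234.  228.3] [268.3 259.5]
0 0.022 0.0035 [211.9 198.5] [290.6 270.9]
0.003 0.022 -0.0065 [209.  198.6] [293.3 275.9]
0.003 0.009 -0.0065 [233.9 222.9] [268.4 254.5]
0.003 0.022 0.0035 [211.7 193.1] [290.8 266.3]
pos [0.5166 0.0145 0.1591] dp [-0.5  2.1 19.1] ang [-0.03  0.13  0.2 ] F [ 1.12 -1.   -0.31]
0.48834083359458325
```

View pics/w6.png

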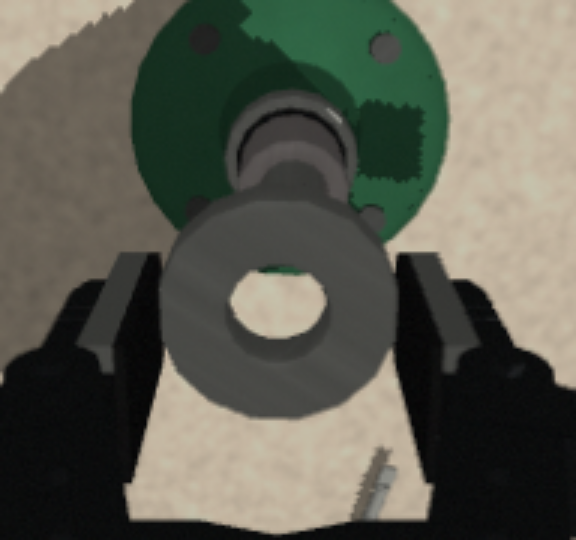

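The washer is held flat: its bore is at crop (279,302) and the shaft axis runs about 12 crop-px to its right, so about 2 mm of correction along tool y is needed.

jog_arm --rows '[{"dp":[-1,0.8,4],"angular":[0,0,0.2],"grip":-1},{"dp":[-2,1.4,12],"angular":[0,0,0.2],"grip":-1},{"dp":[-2,1.4,18],"angular":[0,0,0.2],"grip":-1},{"dp":[-2,1.4,20],"angular":[0,0,0.2],"grip":-1},{"dp":[-2,1.4,20],"angular":[0,0,0.2],"grip":-1},{"dp":[-2,1.4,20],"angular":[0,0,0.2],"grip":-1},{"dp":[-2,1.4,20],"angular":[0,0,0.2],"grip":-1},{"dp":[-2,1.4,20],"angular":[0,0,0.2],"grip":-1},{"dp":[-2,1.4,20],"angular":[0,0,0.2],"grip":-1},{"dp":[-2,1.4,20],"angular":[0,0,0.2],"grip":-1}]'

```text
clock: 17.05
ee_pos: [0.5165, 0.0106, 0.1387]
eef_rot: [0.001, 0.924, 0.382, -0.001]
contact_force: [-0.1, -0.2, -0.6]
finger_gap: 0.487
finger_force: 30.7
```

```bash
python3 -c "
from h import *
go(.5162,.0121,.120,-45)"
```

```text
pos [0.5165 0.0106 0.1387] dp [ 0.9 -1.2 18.7] ang [ 0.    0.19 -0.13] F [-0.06 -0.22 -0.65]
```

jog_arm --rows '[{"dp":[0.5,-0.7,2],"angular":[0,0,0],"grip":-1},{"dp":[0.9,-1.2,5],"angular":[0,0,0],"grip":-1},{"dp":[0.9,-1.2,9],"angular":[0,0,0],"grip":-1},{"dp":[0.9,-1.2,13],"angular":[0,0,0],"grip":-1},{"dp":[0.9,-1.2,17],"angular":[0,0,0],"grip":-1},{"dp":[0.9,-1.2,21],"angular":[0,0,0],"grip":-1},{"dp":[0.9,-1.2,25],"angular":[0,0,0],"grip":-1},{"dp":[0.9,-1.2,28],"angular":[0,0,0],"grip":-1},{"dp":[0.9,-1.2,30],"angular":[0,0,0],"grip":-1},{"dp":[0.9,-1.2,30],"angular":[0,0,0],"grip":-1}]'

```text
clock: 18.05
ee_pos: [0.5161, 0.0119, 0.1084]
eef_rot: [0.001, 0.924, 0.381, -0.002]
contact_force: [-0.7, -0.1, 0.3]
finger_gap: 0.49
finger_force: 30.7
```

```bash
python3 -c "
from h import *
go(.5162,.0121,.0935,-45);print(T()[:3,:3].T@get_state()['contact_force'])"
```

```text
pos [0.5161 0.0119 0.1084] dp [ 0.3 -0.  14.9] ang [-0.01  0.22 -0.15] F [-0.74 -0.06  0.3 ]
[-0.56516469 -0.47743526 -0.29589464]
```

jog_arm --rows '[{"dp":[0,0,3],"angular":[0,0,0],"grip":-1},{"dp":[0,0,6],"angular":[0,0,0],"grip":-1},{"dp":[0,0,9],"angular":[0,0,0],"grip":-1},{"dp":[0,0,11],"angular":[0,0,0],"grip":-1},{"dp":[0,0,12],"angular":[0,0,0],"grip":-1},{"dp":[0,0,13],"angular":[0,0,0],"grip":-1},{"dp":[0,0,14],"angular":[0,0,0],"grip":-1},{"dp":[0,0,14.5],"angular":[0,0,0],"grip":-1},{"dp":[0,0,14.5],"angular":[0,0,0],"grip":-1},{"dp":[0,0,14.5],"angular":[0,0,0],"grip":-1}]'

```text
clock: 19.05
ee_pos: [0.5162, 0.0119, 0.0942]
eef_rot: [0.001, 0.924, 0.382, -0.002]
contact_force: [-0.3, -0.1, -0.7]
finger_gap: 0.489
finger_force: 30.7
```

jog_arm --rows '[{"dp":[0,0,0.7],"angular":[0,0,0],"grip":-1},{"dp":[0,0,0.7],"angular":[0,0,0],"grip":0.2},{"dp":[0,0,0.7],"angular":[0,0,0],"grip":0.6},{"dp":[0,0,0.7],"angular":[0,0,0],"grip":1},{"dp":[0,0,0.7],"angular":[0,0,0],"grip":1},{"dp":[0,0,-15],"angular":[0,0,0],"grip":1},{"dp":[0,0,-40],"angular":[0,0,0],"grip":1},{"dp":[0,0,-75],"angular":[0,0,0],"grip":1},{"dp":[0,0,-100],"angular":[0,0,0],"grip":1},{"dp":[0,0,-105],"angular":[0,0,0],"grip":1}]'

```text
clock: 20.05
ee_pos: [0.5179, 0.012, 0.2017]
eef_rot: [0.001, 0.924, 0.381, 0.001]
contact_force: [0.6, 0.7, -0.6]
finger_gap: 1.006
finger_force: 0.0
```

```bash
python3 -c "
from h import *
import pickle
for a in (-45,0,45): go(.4562,.2778,.15,a)
print(get_state()['joint_pos'])
a=cap('scene');b=cap('side');c=cap('wrist')
pickle.dump((a,b,c),open('p3.pkl','wb'))
pa=proj(a,[[.517,.011,.09]])[0].astype(int);pb=proj(b,[[.517,.011,.09]])[0].astype(int)
f=lambda im,p:cv2.resize(im[p[1]-40:p[1]+50,p[0]-40:p[0]+40],None,fx=4,fy=4)
o=np.zeros((360,1120,3),np.uint8);o[:,:320]=f(a['pixels'],pa);o[:,320:640]=f(b['pixels'],pb);o[:,640:]=cv2.resize(c['pixels'],(480,360))
cv2.imwrite('pics/p3.png',cv2.resize(o[:,:,::-1],None,fx=.71,fy=.71))"
```

```text
pos [0.5179 0.012  0.2017] dp [ 143.7 -232.1   51.2] ang [ 0.13 -0.01 -0.15] F [ 0.64  0.69 -0.61]
pos [0.5179 0.012  0.2017] dp [ 143.7 -232.1   51.2] ang [ 1.300e-01  4.000e-02 -4.515e+01] F [ 0.64  0.69 -0.61]
pos [0.5179 0.012  0.2017] dp [ 143.7 -232.1   51.2] ang [ 1.100e-01  9.000e-02 -9.015e+01] F [ 0.64  0.69 -0.61]
[-0.77149289  0.36357383  0.85891669  1.9201326  -0.32397628  1.00048161
 -0.55532939]
```

View pics/p3.png

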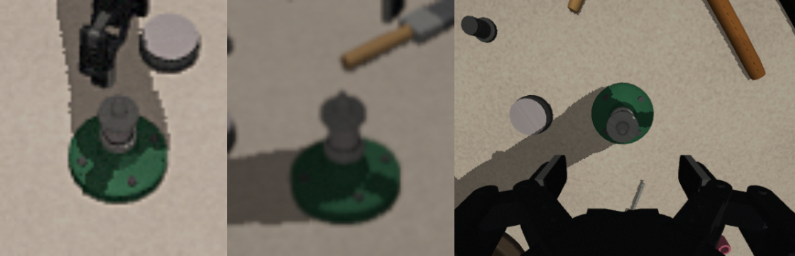

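The washer sits on the spacer in both views. Next the retainer, seen at the upper left of the wrist view (479,29).

jog_arm --rows '[{"dp":[10,-16,0],"angular":[0,0,0],"grip":1},{"dp":[30,-48,0],"angular":[0,0,0],"grip":1},{"dp":[54,-88,0],"angular":[0,0,0],"grip":1},{"dp":[78,-126,8],"angular":[0,0,0],"grip":1},{"dp":[102,-164,22],"angular":[0,0,0],"grip":1},{"dp":[122,-198,42],"angular":[0,0,0],"grip":1},{"dp":[136,-222,62],"angular":[0,0,0],"grip":1},{"dp":[143.7,-232,74],"angular":[0,0,0],"grip":1},{"dp":[143.7,-232,80],"angular":[0,0,0],"grip":1},{"dp":[143.7,-232,80],"angular":[0,0,0],"grip":1}]'

```text
clock: 21.2
ee_pos: [0.4545, 0.2758, 0.1178]
eef_rot: [0.002, 0.925, 0.381, -0.002]
contact_force: [-0.1, 0.1, -0.7]
finger_gap: 1.0
finger_force: 0.0
```

```bash
python3 - <<'E'
from h import *
cap('scene')
c=cap('wrist'); P=[.4562,.2778,.04]
go(*P[:2],.03,-45)
h=cv2.cvtColor(c['pixels'],cv2.COLOR_RGB2HSV);u=proj(c,[P])[0];print(u)
v0=int(u[1])
for v in range(v0-40,v0+45,6): print(v,[(int(h[v,x,1]),int(h[v,x,2])) for x in range(int(u[0])-45,int(u[0])+46,6)])
E
```

```text
pos [0.4554 0.2757 0.1191] dp [ 2.3 -1.  89.1] ang [ 0.05  0.19 -0.32] F [-0.23 -0.48 -0.73]
[250.45287844 193.99655789]
153 [(48, 85), (48, 90), (47, 87), (46, 88), (47, 87), (44, 86), (48, 91), (47, 159), (47, 159), (46, 162), (48, 165), (47, 162), (46, 165), (34, 165), (46, 165), (46, 162)]
159 [(46, 88), (45, 85), (45, 79), (43, 83), (49, 88), (47, 86), (49, 88), (48, 90), (48, 90), (48, 161), (46, 160), (45, 165), (45, 159), (40, 165), (45, 166), (45, 165)]
165 [(44, 87), (47, 82), (48, 85), (47, 86), (47, 87), (50, 91), (10, 25), (18, 28), (18, 28), (44, 70), (43, 165), (43, 166), (46, 156), (46, 160), (47, 162), (48, 161)]
171 [(48, 85), (46, 84), (48, 85), (45, 85), (44, 87), (9, 28), (18, 29), (0, 19), (0, 23), (17, 30), (43, 65), (47, 164), (46, 161), (47, 163), (46, 165), (47, 162)]
177 [(44, 86), (44, 87), (47, 86), (47, 87), (9, 27), (0, 27), (13, 19), (38, 20), (26, 20), (13, 20), (10, 26), (48, 90), (49, 88), (47, 163), (48, 107), (45, 158)]
183 [(48, 90), (47, 87), (47, 81), (45, 85), (9, 27), (13, 20), (20, 26), (18, 28), (18, 28), (0, 25), (9, 27), (46, 88), (47, 87
[... 846 characters left out ...]
), (45, 165)]
219 [(46, 89), (46, 88), (45, 85), (49, 89), (45, 85), (47, 87), (48, 90), (45, 85), (48, 85), (45, 85), (48, 159), (45, 166), (46, 161), (45, 166), (48, 166), (46, 166)]
225 [(46, 88), (50, 87), (48, 85), (50, 86), (47, 86), (45, 85), (46, 88), (47, 87), (49, 89), (46, 84), (47, 162), (45, 166), (47, 162), (46, 165), (47, 163), (39, 165)]
231 [(45, 85), (49, 89), (46, 89), (48, 85), (47, 86), (47, 86), (46, 84), (49, 84), (48, 85), (47, 159), (47, 164), (45, 166), (48, 164), (45, 166), (46, 160), (41, 166)]
237 [(46, 84), (46, 88), (47, 87), (44, 86), (47, 87), (47, 86), (49, 89), (48, 90), (48, 112), (44, 164), (48, 164), (47, 164), (46, 165), (48, 160), (45, 166), (45, 165)]
```

```bash
python3 - <<'E'
from h import *
c=cap('wrist'); P=np.array([.4562,.2778,.04])
h=cv2.cvtColor(c['pixels'],cv2.COLOR_RGB2HSV);u=proj(c,[P])[0]
m=((h[:,:,2]<45)*255).astype(np.uint8);k=np.zeros_like(m);cv2.circle(k,(int(u[0]),int(u[1])-8),45,255,-1);m&=k
q=max(cv2.findContours(m,cv2.RETR_EXTERNAL,cv2.CHAIN_APPROX_NONE)[0],key=cv2.contourArea)[:,0]
print(q.min(0),q.max(0)); low=q[q[:,1]>194]; print('hub cols',low.min(0),low.max(0))
t=np.radians(np.arange(0,360,5))
for r,z in ((.02,.0),(.02,.008),(.014,.04)):
  s=proj(c,np.c_[P[0]+r*np.cos(t),P[1]+r*np.sin(t),0*t+z]); print(r,z,s.min(0).round(1),s.max(0).round(1))
M=T();go(P[0],P[1],.022,-45)
for r in (196,197,198): print(plane(c,[(250.5,r)],.04))
E
```

```text
[228 163] [269 210]
hub cols [232 195] [265 210]
0.02 0.0 [229.5 161.5] [271.6 202.4]
0.02 0.008 [228.8 163. ] [272.2 205.1]
0.014 0.04 [233.1 177.5] [267.5 210.6]
pos [0.4556 0.276  0.1194] dp [ 2.  -0.9 97.4] ang [ 0.03  0.15 -0.31] F [-0.41 -0.58  0.72]
[[0.45528398 0.27667922 0.04      ]]
[[0.45467746 0.27608219 0.04      ]]
[[0.45406973 0.27548395 0.04      ]]
```

jog_arm --rows '[{"dp":[2,-2.3,10],"angular":[0,0,-0.3],"grip":1},{"dp":[2,-2.3,35],"angular":[0,0,-0.3],"grip":0.7},{"dp":[2,-2.3,65],"angular":[0,0,-0.3],"grip":0.4},{"dp":[2,-2.3,90],"angular":[0,0,-0.3],"grip":0.3},{"dp":[2,-2.3,104],"angular":[0,0,-0.3],"grip":0.3},{"dp":[2,-2.3,106.5],"angular":[0,0,-0.3],"grip":0.3},{"dp":[2,-2.3,106.5],"angular":[0,0,-0.3],"grip":0},{"dp":[2,-2.3,106.5],"angular":[0,0,-0.3],"grip":-1},{"dp":[2,-2.3,106.5],"angular":[0,0,-0.3],"grip":-1},{"dp":[2,-2.3,106.5],"angular":[0,0,-0.3],"grip":-1}]' --grip_force 60

```text
clock: 22.35
ee_pos: [0.4549, 0.2809, 0.0132]
eef_rot: [0.0, 0.923, 0.384, -0.001]
contact_force: [1.2, -0.5, 7.2]
finger_gap: 0.306
finger_force: 59.3
```

jog_arm --rows '[{"dp":[0,0,0],"angular":[0,0,0],"grip":-1},{"dp":[0,0,-5],"angular":[0,0,0],"grip":-1},{"dp":[0,0,-20],"angular":[0,0,0],"grip":-1},{"dp":[0,0,-45],"angular":[0,0,0],"grip":-1},{"dp":[0,0,-75],"angular":[0,0,0],"grip":-1},{"dp":[0,0,-105],"angular":[0,0,0],"grip":-1},{"dp":[0,0,-130],"angular":[0,0,0],"grip":-1},{"dp":[0,0,-145],"angular":[0,0,0],"grip":-1},{"dp":[0,0,-150],"angular":[0,0,0],"grip":-1},{"dp":[0,0,-150],"angular":[0,0,0],"grip":-1}]'

```text
clock: 23.35
ee_pos: [0.4544, 0.2812, 0.163]
eef_rot: [0.0, 0.923, 0.384, -0.001]
contact_force: [-0.5, 0.4, -0.5]
finger_gap: 0.302
finger_force: 59.1
```

```bash
python3 - <<'E'
from h import *
cap('scene');go(.5172,.0128,.16,-45)
c=cap('wrist');c['wc']=c['tool_from_camera'];t=np.radians(np.arange(0,360,5))
g=cv2.cvtColor(c['pixels'],cv2.COLOR_RGB2GRAY);import pickle;pickle.dump(c,open('w7.pkl','wb'))
for x in (-.003,0,.003):
  for r,z in ((.014,-.028),(.02,.004),(.02,.012)):
    q=proj(c,np.c_[x+r*np.cos(t),r*np.sin(t),0*t+z]); print(x,r,z,q.min(0).round(1),q.max(0).round(1))
print('col251',[int(v) for v in g[185:310:1,251]])
for r in (215,225,260): print(r,[int(v) for v in g[r,205:300:1]])
E
```

```text
pos [0.4539 0.2811 0.1622] dp [-145.7  234.     2.6] ang [-0.02  0.19  0.18] F [-0.12  0.97 -1.71]
-0.003 0.014 -0.028 [220.3 243.4] [281.8 297.6]
-0.003 0.02 0.004 [215.8 207. ] [286.8 272. ]
-0.003 0.02 0.012 [217.4 202.5] [285.2 264.9]
0 0.014 -0.028 [220.  237.1] [282.  292.1]
0 0.02 0.004 [215.6 201.7] [286.9 267.4]
0 0.02 0.012 [217.2 197.4] [285.3 260.5]
0.003 0.014 -0.028 [219.8 230.8] [282.2 286.6]
0.003 0.02 0.004 [215.4 196.4] [287.1 262.8]
0.003 0.02 0.012 [217.1 192.3] [285.5 256.1]
col251 [92, 94, 94, 95, 93, 93, 93, 92, 91, 92, 92, 93, 94, 94, 94, 92, 64, 32, 24, 27, 31, 32, 33, 33, 34, 33, 32, 32, 33, 32, 30, 22, 22, 23, 22, 23, 23, 22, 24, 23, 23, 23, 24, 23, 23, 25, 24, 23, 25, 29, 23, 24, 23, 24, 25, 31, 33, 32, 32, 31, 33, 31, 32, 32, 31, 32, 31, 31, 32, 31, 31, 32, 32, 31, 31, 31, 31, 30, 32, 31, 31, 31, 30, 32, 32, 32, 32, 31, 32, 31, 32, 32, 31, 31, 32, 31, 32, 31, 31, 31, 31, 31, 31, 32, 31, 31, 52, 136, 170, 171, 170, 171, 171, 170, 169, 167, 165, 166, 169, 169, 171, 171, 174, 169, 164]
215 [92, 94, 94, 95, 97, 98, 96, 96, 95, 95, 94, 91, 92, 92, 93, 93, 94, 
[... 398 characters left out ...]
, 52, 52, 51, 38, 8, 9, 8, 12, 31, 33, 33, 31, 26, 21, 23, 22, 22, 23, 23, 23, 22, 22, 22, 22, 23, 24, 24, 24, 24, 22, 23, 24, 24, 23, 24, 24, 24, 24, 24, 23, 23, 24, 23, 22, 25, 24, 24, 23, 23, 23, 22, 25, 28, 31, 31, 28, 7, 7, 8, 17, 36, 53, 53, 52, 52, 52, 53, 53, 53, 87, 154, 175, 175, 175, 177, 177, 177, 175, 174]
260 [9, 10, 12, 10, 14, 11, 9, 10, 10, 40, 68, 69, 54, 14, 12, 14, 12, 7, 11, 19, 32, 30, 29, 30, 30, 31, 31, 30, 30, 32, 32, 31, 31, 31, 31, 30, 30, 30, 31, 31, 30, 31, 33, 33, 31, 31, 31, 31, 31, 31, 30, 32, 31, 30, 31, 30, 30, 31, 30, 30, 31, 31, 30, 30, 30, 30, 32, 30, 31, 31, 31, 31, 30, 31, 31, 27, 16, 6, 8, 13, 15, 14, 32, 59, 69, 60, 34, 10, 12, 10, 11, 10, 11, 12, 13]
```

jog_arm --rows '[{"dp":[-8,14,-2],"angular":[0,0,0],"grip":-1},{"dp":[-26,42,-4],"angular":[0,0,0],"grip":-1},{"dp":[-50,80,-4],"angular":[0,0,0],"grip":-1},{"dp":[-74,118,-4],"angular":[0,0.2,0.2],"grip":-1},{"dp":[-98,156,-4],"angular":[0,0.2,0.2],"grip":-1},{"dp":[-120,192,-2],"angular":[0,0.2,0.2],"grip":-1},{"dp":[-138,220,0],"angular":[0,0.2,0.2],"grip":-1},{"dp":[-146,233,2],"angular":[0,0.2,0.2],"grip":-1},{"dp":[-146.4,234,2],"angular":[0,0.2,0.2],"grip":-1},{"dp":[-146.4,234,2],"angular":[0,0.2,0.2],"grip":-1}]'

```text
clock: 24.45
ee_pos: [0.5164, 0.0114, 0.1601]
eef_rot: [-0.0, 0.924, 0.382, -0.001]
contact_force: [0.5, 1.0, -0.9]
finger_gap: 0.304
finger_force: 59.1
```

```bash
python3 - <<'E'
from h import *
[cap('scene') for _ in range(4)];go(.5166,.0124,.136,-45)
E
```

```text
pos [0.5168 0.0133 0.1604] dp [-0.7  0.5 24.4] ang [-0.03  0.01  0.07] F [ 1.49  0.36 -2.2 ]
```

jog_arm --rows '[{"dp":[-0.4,0.3,6],"angular":[0,0,0],"grip":-1},{"dp":[-0.7,0.5,13],"angular":[0,0,0],"grip":-1},{"dp":[-0.7,0.5,19],"angular":[0,0,0],"grip":-1},{"dp":[-0.7,0.5,22],"angular":[0,0,0],"grip":-1},{"dp":[-0.7,0.5,24],"angular":[0,0,0],"grip":-1},{"dp":[-0.7,0.5,27],"angular":[0,0,0],"grip":-1},{"dp":[-0.7,0.5,30],"angular":[0,0,0],"grip":-1},{"dp":[-0.7,0.5,33],"angular":[0,0,0],"grip":-1},{"dp":[-0.7,0.5,36],"angular":[0,0,0],"grip":-1},{"dp":[-0.7,0.5,38],"angular":[0,0,0],"grip":-1}]'

```text
clock: 25.65
ee_pos: [0.517, 0.0115, 0.1225]
eef_rot: [-0.0, 0.924, 0.382, 0.0]
contact_force: [0.3, 2.5, 0.4]
finger_gap: 0.301
finger_force: 59.4
```

```bash
python3 - <<'E'
from h import *
get_state();cap('scene');go(.5166,.0124,.1132,-45);print(T()[:3,:3].T@get_state()['contact_force'])
E
```

```text
pos [0.5169 0.0117 0.1223] dp [ 0.3 -0.7  9.1] ang [-0.02 -0.02 -0.03] F [ 1.18  1.29 -2.38]
[ 1.74727491 -0.08295023  2.37652562]
```

jog_arm --rows '[{"dp":[0.4,-0.4,1],"angular":[0,0,0],"grip":-1},{"dp":[0.4,-0.4,2],"angular":[0,0,0],"grip":-1},{"dp":[0.4,-0.4,3],"angular":[0,0,0],"grip":-1},{"dp":[0.4,-0.4,4],"angular":[0,0,0],"grip":-1},{"dp":[0.4,-0.4,5],"angular":[0,0,0],"grip":-1},{"dp":[0.4,-0.4,6],"angular":[0,0,0],"grip":-1},{"dp":[0.4,-0.4,7],"angular":[0,0,0],"grip":-1},{"dp":[0.4,-0.4,8],"angular":[0,0,0],"grip":-1},{"dp":[0.4,-0.4,8],"angular":[0,0,0],"grip":-1},{"dp":[0.4,-0.4,8],"angular":[0,0,0],"grip":-1}]'

```text
clock: 26.7
ee_pos: [0.5168, 0.0119, 0.1145]
eef_rot: [-0.0, 0.924, 0.382, -0.0]
contact_force: [-0.7, 1.4, -1.5]
finger_gap: 0.305
finger_force: 59.1
```

jog_arm --rows '[{"dp":[0,0,0.4],"angular":[0,0,0],"grip":-1},{"dp":[0,0,0.8],"angular":[0,0,0],"grip":-1},{"dp":[0,0,1.2],"angular":[0,0,0],"grip":-1},{"dp":[0,0,1.6],"angular":[0,0,0],"grip":-1},{"dp":[0,0,2.0],"angular":[0,0,0],"grip":-1},{"dp":[0,0,2.4],"angular":[0,0,0],"grip":-1},{"dp":[0,0,2.8],"angular":[0,0,0],"grip":-1},{"dp":[0,0,3.2],"angular":[0,0,0],"grip":-1},{"dp":[0,0,3.6],"angular":[0,0,0],"grip":-1},{"dp":[0,0,4.0],"angular":[0,0,0],"grip":-1}]'

```text
clock: 27.7
ee_pos: [0.5169, 0.0119, 0.1108]
eef_rot: [-0.0, 0.924, 0.382, 0.0]
contact_force: [-1.8, 1.1, 5.8]
finger_gap: 0.305
finger_force: 59.7
```

jog_arm --rows '[{"dp":[0,0,0.2],"angular":[0,0,0],"grip":-1},{"dp":[0,0,0.4],"angular":[0,0,0],"grip":-1},{"dp":[0,0,0.6],"angular":[0,0,0],"grip":-1},{"dp":[0,0,0.8],"angular":[0,0,0],"grip":-1},{"dp":[0,0,1.0],"angular":[0,0,0],"grip":-1},{"dp":[0,0,1.2],"angular":[0,0,0],"grip":-1},{"dp":[0,0,1.4],"angular":[0,0,0],"grip":-1},{"dp":[0,0,1.5],"angular":[0,0,0],"grip":-1},{"dp":[0,0,1.5],"angular":[0,0,0],"grip":-1},{"dp":[0,0,1.5],"angular":[0,0,0],"grip":-1}]'

```text
clock: 28.7
ee_pos: [0.5169, 0.0119, 0.1093]
eef_rot: [-0.0, 0.924, 0.382, 0.0]
contact_force: [-1.1, 1.6, 5.9]
finger_gap: 0.304
finger_force: 59.7
```

jog_arm --rows '[{"dp":[0,0,0.2],"angular":[0,0,0],"grip":-1},{"dp":[0,0,0.3],"angular":[0,0,0],"grip":-1},{"dp":[0,0,0.5],"angular":[0,0,0],"grip":-1},{"dp":[0,0,0.6],"angular":[0,0,0],"grip":-1},{"dp":[0,0,0.8],"angular":[0,0,0],"grip":-1},{"dp":[0,0,0.9],"angular":[0,0,0],"grip":-1},{"dp":[0,0,1.0],"angular":[0,0,0],"grip":-1},{"dp":[0,0,1.1],"angular":[0,0,0],"grip":-1},{"dp":[0,0,1.2],"angular":[0,0,0],"grip":-1},{"dp":[0,0,1.2],"angular":[0,0,0],"grip":-1}]'

```text
clock: 29.7
ee_pos: [0.5169, 0.0119, 0.1081]
eef_rot: [-0.0, 0.924, 0.382, 0.0]
contact_force: [-2.2, 2.2, 5.4]
finger_gap: 0.304
finger_force: 59.7
```

jog_arm --rows '[{"dp":[0,0,0.1],"angular":[0,0,0],"grip":-1},{"dp":[0,0,0.2],"angular":[0,0,0],"grip":-1},{"dp":[0,0,0.3],"angular":[0,0,0],"grip":-1},{"dp":[0,0,0.4],"angular":[0,0,0],"grip":-1},{"dp":[0,0,0.4],"angular":[0,0,0],"grip":-1},{"dp":[0,0,0.4],"angular":[0,0,0],"grip":-1},{"dp":[0,0,0.4],"angular":[0,0,0],"grip":-1},{"dp":[0,0,0.4],"angular":[0,0,0],"grip":-1},{"dp":[0,0,0.4],"angular":[0,0,0],"grip":-1},{"dp":[0,0,0.4],"angular":[0,0,0],"grip":-1}]'

```text
clock: 30.7
ee_pos: [0.5169, 0.0119, 0.1076]
eef_rot: [-0.0, 0.924, 0.382, 0.0]
contact_force: [-1.7, 1.1, 4.1]
finger_gap: 0.305
finger_force: 59.7
```

jog_arm --rows '[{"dp":[0,0,0.2],"angular":[0,0,0],"grip":-1},{"dp":[0,0,0.4],"angular":[0,0,0],"grip":-1},{"dp":[0,0,0.6],"angular":[0,0,0],"grip":-1},{"dp":[0,0,0.7],"angular":[0,0,0],"grip":-1},{"dp":[0,0,0.9],"angular":[0,0,0],"grip":-1},{"dp":[0,0,1.0],"angular":[0,0,0],"grip":-1},{"dp":[0,0,1.1],"angular":[0,0,0],"grip":-1},{"dp":[0,0,1.2],"angular":[0,0,0],"grip":-1},{"dp":[0,0,1.3],"angular":[0,0,0],"grip":-1},{"dp":[0,0,1.3],"angular":[0,0,0],"grip":-1}]'

```text
clock: 31.7
ee_pos: [0.5169, 0.0119, 0.1063]
eef_rot: [-0.0, 0.924, 0.382, 0.0]
contact_force: [-1.2, 1.1, 5.2]
finger_gap: 0.303
finger_force: 59.7
```

jog_arm --rows '[{"dp":[0,0,0.2],"angular":[0,0,0],"grip":-1},{"dp":[0,0,0.4],"angular":[0,0,0],"grip":-1},{"dp":[0,0,0.6],"angular":[0,0,0],"grip":-1},{"dp":[0,0,0.7],"angular":[0,0,0],"grip":-1},{"dp":[0,0,0.9],"angular":[0,0,0],"grip":-1},{"dp":[0,0,1.0],"angular":[0,0,0],"grip":-1},{"dp":[0,0,1.1],"angular":[0,0,0],"grip":-1},{"dp":[0,0,1.2],"angular":[0,0,0],"grip":-1},{"dp":[0,0,1.3],"angular":[0,0,0],"grip":-1},{"dp":[0,0,1.3],"angular":[0,0,0],"grip":-1}]'

```text
clock: 32.7
ee_pos: [0.5169, 0.0119, 0.1051]
eef_rot: [-0.0, 0.924, 0.382, 0.0]
contact_force: [-1.7, 2.0, 6.4]
finger_gap: 0.303
finger_force: 60.0
```

jog_arm --rows '[{"dp":[0,0,0.2],"angular":[0,0,0],"grip":-1},{"dp":[0,0,0.4],"angular":[0,0,0],"grip":-1},{"dp":[0,0,0.5],"angular":[0,0,0],"grip":-1},{"dp":[0,0,0.6],"angular":[0,0,0],"grip":-1},{"dp":[0,0,0.7],"angular":[0,0,0],"grip":-1},{"dp":[0,0,0.8],"angular":[0,0,0],"grip":-1},{"dp":[0,0,0.9],"angular":[0,0,0],"grip":-1},{"dp":[0,0,1.0],"angular":[0,0,0],"grip":-1},{"dp":[0,0,1.1],"angular":[0,0,0],"grip":-1},{"dp":[0,0,1.2],"angular":[0,0,0],"grip":-1}]'

```text
clock: 33.7
ee_pos: [0.5173, 0.0119, 0.105]
eef_rot: [-0.0, 0.924, 0.382, 0.001]
contact_force: [-5.7, 2.2, 24.4]
finger_gap: 0.3
finger_force: 61.7
```

Solid stop: the force rose to 24 N with no further travel. I'll hold about 20 N.

jog_arm --rows '[{"dp":[0,0,-0.1],"angular":[0,0,0],"grip":-1},{"dp":[0,0,-0.2],"angular":[0,0,0],"grip":-1},{"dp":[0,0,-0.2],"angular":[0,0,0],"grip":-1},{"dp":[0,0,-0.2],"angular":[0,0,0],"grip":-1},{"dp":[0,0,-0.2],"angular":[0,0,0],"grip":-1},{"dp":[0,0,-0.2],"angular":[0,0,0],"grip":-1},{"dp":[0,0,-0.2],"angular":[0,0,0],"grip":-1},{"dp":[0,0,-0.2],"angular":[0,0,0],"grip":-1},{"dp":[0,0,-0.2],"angular":[0,0,0],"grip":-1},{"dp":[0,0,-0.2],"angular":[0,0,0],"grip":-1}]'

```text
clock: 34.7
ee_pos: [0.5172, 0.0119, 0.105]
eef_rot: [-0.0, 0.924, 0.382, 0.001]
contact_force: [-4.8, 2.8, 20.2]
finger_gap: 0.299
finger_force: 61.4
```

jog_arm --rows '[{"dp":[0,0,-0.5],"angular":[0,0,0],"grip":-1},{"dp":[0,0,-0.9],"angular":[0,0,0],"grip":-0.3},{"dp":[0,0,-0.9],"angular":[0,0,0],"grip":0.2},{"dp":[0,0,-0.9],"angular":[0,0,0],"grip":0.6},{"dp":[0,0,-0.9],"angular":[0,0,0],"grip":1},{"dp":[0,0,-0.9],"angular":[0,0,0],"grip":1},{"dp":[0,0,-15],"angular":[0,0,0],"grip":1},{"dp":[0,0,-45],"angular":[0,0,0],"grip":1},{"dp":[0,0,-80],"angular":[0,0,0],"grip":1},{"dp":[0,0,-100],"angular":[0,0,0],"grip":1}]'

```text
clock: 35.7
ee_pos: [0.5177, 0.0112, 0.2071]
eef_rot: [0.0, 0.924, 0.382, 0.001]
contact_force: [0.8, 0.9, -0.2]
finger_gap: 1.0
finger_force: 0.0
```

```bash
python3 - <<'E'
from h import *
s=get_state();print(s['ee_pos'],s['finger_gap'],s['contact_force'])
# expected stack profile at the predicted heights vs dark extents on scene & side views
x,y=.5168,.0116; t=np.radians(np.arange(0,360,5))
for n in ('scene','side'):
    c=cap(n); g=cv2.cvtColor(c['pixels'],cv2.COLOR_RGB2GRAY)
    for nm,r,z in (('hub top',.014,.132),('flange top',.02,.100),('washer top',.022,.092),('bearing top',.02,.052)):
        q=proj(c,np.c_[x+r*np.cos(t),y+r*np.sin(t),0*t+z]); print(n,nm,q.min(0).round(1),q.max(0).round(1))
    u=proj(c,[[x,y,.1]])[0].astype(int); print(u)
    for v in range(u[1]-30,u[1]+20,3): print(v,[int(k) for k in g[v,u[0]-16:u[0]+17:2]])
E
```

```text
[0.51771291 0.01123472 0.20708139] 1.0004039643224947 [ 0.82805939  0.90311085 -0.22859788]
scene hub top [260.4 172.9] [270.  180.8]
scene flange top [258.4 177.3] [271.9 188.6]
scene washer top [257.8 178.3] [272.5 190.6]
scene bearing top [258.6 186.1] [271.7 197.1]
[265 182]
152 [99, 95, 24, 38, 66, 69, 94, 84, 60, 10, 86, 109, 170, 152, 143, 144, 145]
155 [100, 77, 14, 64, 69, 42, 17, 12, 39, 28, 101, 91, 186, 150, 148, 146, 149]
158 [97, 78, 12, 45, 33, 19, 10, 26, 24, 86, 97, 98, 18, 163, 151, 151, 148]
161 [100, 82, 19, 16, 17, 22, 16, 24, 106, 98, 97, 98, 14, 61, 156, 147, 147]
164 [98, 59, 9, 13, 15, 22, 16, 26, 101, 95, 92, 100, 99, 26, 47, 31, 111]
167 [98, 37, 28, 43, 16, 26, 37, 56, 99, 97, 98, 94, 100, 101, 22, 34, 44]
170 [101, 97, 106, 94, 5, 12, 35, 64, 97, 96, 93, 101, 97, 115, 180, 181, 182]
173 [92, 99, 102, 106, 86, 39, 49, 105, 84, 109, 101, 104, 96, 92, 183, 174, 175]
176 [94, 99, 93, 101, 99, 101, 40, 31, 38, 32, 39, 101, 100, 100, 92, 178, 171]
179 [90, 104, 94, 101, 95, 103, 26, 33, 36, 36, 42, 105, 98, 100, 100, 110, 171]
182 [97, 102, 100, 99, 100, 46, 28
[... 1402 characters left out ...]
2, 132, 27, 23, 21, 22, 23, 121, 133, 133, 135, 132, 132]
175 [134, 134, 133, 134, 135, 133, 38, 23, 23, 23, 24, 123, 135, 133, 133, 133, 134]
178 [135, 135, 133, 133, 135, 85, 20, 20, 23, 26, 22, 27, 122, 131, 132, 133, 131]
181 [134, 134, 132, 134, 122, 29, 23, 24, 23, 23, 21, 21, 72, 133, 132, 133, 133]
184 [134, 134, 133, 132, 106, 45, 23, 21, 22, 24, 25, 30, 72, 132, 133, 132, 134]
187 [132, 134, 135, 131, 134, 98, 52, 56, 55, 56, 53, 63, 129, 132, 130, 132, 134]
190 [135, 133, 132, 120, 91, 53, 52, 57, 58, 59, 57, 50, 58, 86, 108, 130, 133]
193 [113, 110, 47, 25, 26, 46, 50, 58, 59, 60, 58, 35, 48, 53, 52, 51, 87]
196 [46, 24, 23, 24, 24, 39, 49, 42, 45, 48, 45, 52, 46, 52, 53, 46, 47]
```

```bash
python3 -c "
from rig import *
print(job_done())"
```

```text
the job is handed in; nothing more can be done
None
```

I slid the spacer, washer and retainer onto the shaft in that order and pushed the stack down about 8 mm to a solid stop. A steady push of about 20 N (24 N at most) confirmed it, and I then let go, rose clear and handed the job in.

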